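# Circlip over the gear shaft with spreading pliers

## Robot

A 7-joint arm with a two-finger parallel gripper is mounted at the origin on the work surface. World frame = base frame: x ahead of the robot, y to its left, z up, the work surface at z = 0. Lengths are in m, angles in degrees, forces in N, time in s.
With the tool pointing down it reaches from about 0.425 to 0.875 m from the base axis. Payload 4.7 kg.
Tool frame: the origin (TCP) lies on the centre line of the jaws, within the pads' length; the fingertips stand 8 mm ahead of it and the grasp point (between the pads) lies 11 mm behind it; z points along the fingers, y is the direction in which the jaws open and shut (so a half turn about z gives the same grasp; the last joint's range is limited). The gripper opens to 87 mm and grips with 3 to 60 N. Pads are 19 mm wide; open, the fingers measure 117 mm over their backs; the gripper's body (75 mm by 190 mm) begins 51 mm behind the grasp point.
Start: joints at [74.834, 18.392, -4.016, 83.108, 1.295, 78.541, -3.26], TCP at [0.179, -0.625, 0.195] pointing down, gripper open.
Joint ranges: [-163.93, 163.93], [-17.29, 119.83], [-79.2, 71.16], [3.27, 140.29], [-89.18, 269.18], [5.43, 117.66], [-154.24, 154.24]. Speed limits (degrees/s): [147.25, 147.25, 180, 180, 180, 180, 180].

## Interface

Orientations are given as [roll, pitch, yaw] about the fixed x, y, z axes, in that order (R = Rz(yaw) Ry(pitch) Rx(roll)).
In Python, from cell import status, vision, workorder gives the robot as it stands.
- The arm moves only by the tool step_arm, never from a script. Its argument "series" is a list of rows, each an object of numbers: "ax", "ay", "az": the turn, a rotation vector about the world's x, y, z in degrees; "x", "y", "z": the shift along the world's x, y, z in m; "claw": the opening in per cent of the stroke, from 0 (shut) to 100 (fully open). In form: [{"ax": .., "ay": .., "az": .., "x": .., "y": .., "z": .., "claw": ..}, ...]. A call has 1 to 12 rows; each row is the pose to reach, as a shift and turn from the pose commanded when the call began; what a row does not reach only later rows make up. A row lasts 1/10 s, in which the tool goes at most 50 mm and 8.59 degrees, less where a joint would pass 70% of its speed; a pose out of reach is approached as far as the arm can. A call with a gripper value outside its range is refused whole. The fingers move at their own pace and stop on an object; "squeeze" is the grip in N (left out, the last holds). Time passes only in rows, so rows that repeat a pose let the fingers close. It gives the time, the measured TCP pose, the force and the opening at its end, in the units of the state.
- status.get_obs(): the state, without advancing time (a new reading comes with each control period).
- vision.read_camera(name): name is "side" or "top"; returns the picture (384x512x3 uint8, red, green, blue); there is no depth.
- vision.camera_params(name): a dict with "fovy" (degrees; the focal length in pixels is half the picture's height over the tangent of half this angle, whatever the lens; pixels are square), "cx", "cy" (the principal point, pixels), "dist" ([k1, k2, p1, p2, k3] as OpenCV has them; the pictures are not rectified), "eye" and "orientation" of the camera in the world. Camera axes: x right, y down, z forward; pixel columns grow to the right and rows downward; lengths in m; the calibration is good to about 2 mm. A picture is of the moment at which its call begins. camera_params takes no time and is no camera call.
- workorder.sign_off(): hands the job in, once; it reports no verdict.
The state is a dict: "time_s": time; "qpos": joint angles; "joint_velocities": joint speeds; "effort": joint torques, N m; "tool_pos": TCP position; "tool_rot": TCP orientation; "force": force on the tool from outside, world axes, zero at the start; "wrist_torque": the same for the moment, N m; "grip_width": finger opening in m.
Only numpy, scipy, OpenCV 4.12 (cv2) and the standard library are available. Lean on these libraries where they do the work, as an engineer would, in place of code of your own. Each camera call takes 0.05 s, during which the arm holds its last target.

## Task

Take the upright circlip pliers by their two handles and squeeze them fully, so that the snap ring on their tips is spread, and lift them out of their stand. Slide the spread ring down over the end of the shaft that has no ring yet, keeping the pliers upright, until the ring is level with the groove and around it. Finish while holding it there: handles still squeezed, ring spread and hovering at groove height, not leaning hard on the shaft or the gear; leave the other things on the bench alone.

Things in the scene. Friction and masses are not known exactly. Their poses are not given: they have to be found in the camera images.
- pliers: Steel circlip pliers, 0.2 kg, upright on the stand, handles up, tips down, the snap ring already on the tips. Origin: midway between the tips, at the ring's underside. z up along the pliers, y the line along which handles and tips move, x from the tips to the ring's centre. Pivot 66 mm up; a support bar runs from it to x = 36 mm, then down to the ring's back: 58 mm of room over the ring.
- grip (a point): Midway between the handles, 123 mm above the pliers' origin: grip here, closing along the pliers' y. Handles: black pads 16 mm wide (x), 8 mm thick, 100 to 146 mm above the origin; outer faces 56 mm apart here when free, 40 mm and parallel when squeezed to the stop. Squeezing parts the tips and spreads the ring; a spring opens them again (3 to 8 N on each handle), so keep them squeezed.
- ring_centre (a point): Centre of the spread ring at mid-thickness: 2 mm above the pliers' origin, 16.3 mm from it along the pliers' x; axes as the pliers. The ring is dark steel, flat, 4 mm thick, at right angles to the pliers' z, its gap towards the tips. Fully spread it is a circle, inner diameter 33.6 mm, outer 42 mm; unspread it does not pass over the 28 mm shaft.
- jaw_left (a joint): Angle of the pliers' left jaw (the right one mirrors it): 0 free, 0.142 rad squeezed to the stop, ring fully spread.
- stand: Flat aluminium plate 110 x 80 mm, 10 mm thick, fixed, on which the pliers stand with the ring flat on the plate; a 24 mm wide, 70 mm upright tab (top 80 mm above the bench) behind the pliers (on their -x side). Origin: centre of the underside. The pliers lift straight up.
- unit: Gear unit to be fitted, fixed: 84 mm square aluminium base plate, white plastic gear 69 mm across on it, top of the gear's washer at 34 mm, and an upright round steel shaft of 28 mm diameter with a cone-shaped end (8 mm high, 16 mm across at the top) reaching 70 mm above the bench. There is NO ring in its groove. Origin: on the shaft's axis at bench level, z up.
- groove (a point): Middle of the groove of this shaft, on the shaft's axis, 49 mm above the bench. The groove is 8 mm wide (45 to 53 mm above the bench) and 24 mm in diameter.
- shaft_top (a point): Centre of this shaft's top end, 70 mm above the bench.
- finished_unit: The same kind of gear unit, fixed, with a ring already in its groove: leave it alone. Origin: on the shaft's axis at bench level.
- washer_box: Loose clear open plastic box, 85 x 65 x 26 mm, with washers. Leave alone. Origin: centre of the underside.
- screw_box: Loose clear open plastic box, 85 x 65 x 26 mm, with screws. Leave alone. Origin: centre of the underside.
- spacer: Loose steel spacer ring, 38 mm across, 12 mm high. Leave alone. Origin: centre of the underside.
- spare_gear: Loose white plastic gear, 52 mm across, 20 mm high. Leave alone. Origin: centre of the underside.
- screwdriver: Loose screwdriver lying on the bench, black handle. Leave alone. Origin: on its axis, underside.
- cup: Loose aluminium cup, 60 mm across, 60 mm high. Leave alone. Origin: centre of the underside.
Things that resemble listed ones, but are neither listed nor needed, are in the scene too. What is shaped like the unit but blue, orange or yellow is not meant.

How it is judged (in metres and radians):
On the way, in this order (a step that is already met when the one before it is completed fails the run):
1. the pliers are lifted out of the stand, upright, held by the fingers (height (world z) of pliers above 0.035 m and angle between pliers's own z axis and vertical below 0.25 rad and contact force between the fingers and pliers above 2 N), for 0.2 s.
2. the spread ring is above the bare shaft's end, over its axis, with the pliers squeezed and upright (horizontal distance between ring_centre and groove below 0.006 m and z of ring_centre in the frame of shaft_top above -0.003 m and value of joint jaw_left above 0.12 rad and angle between pliers's own z axis and vertical below 0.15 rad), for 0.05 s.
At the end, for the whole second after the job is handed in: The ring surrounds the bare shaft with its mid-plane within 3 mm of the middle of the groove and its centre within 5 mm of the shaft's axis; the pliers are upright within 0.1 rad, held squeezed by the fingers (jaw angle above 0.12 rad), still, and press on the gear unit with less than 8 N (horizontal distance between ring_centre and groove below 0.005 m and z of ring_centre in the frame of groove between -0.003 and 0.003 m and angle between pliers's own z axis and vertical below 0.1 rad and value of joint jaw_left above 0.12 rad and contact force between the fingers and pliers above 4 N and contact force between pliers and unit below 8 N and linear speed of pliers below 0.01 m/s); the arm keeps its last pose, push and grip.
It fails at once if another thing on the bench is pushed more than 20 mm (distance of any of washer_box, screw_box, spacer, spare_gear, screwdriver, cup from where it was at the start of the episode above 0.02 m).
It fails at once if the pliers are laid down or knocked over (angle between pliers's own z axis and vertical above 0.7 rad).
It also fails if it takes over 48 s, if anything falls off the work surface, if the arm or the gripper's body presses on something with over 40 N, if the wrist force passes 120 N, or if a joint passes its speed limit or range.

## Working session

There is one attempt and no reset: what is moved stays moved. The work goes in short steps, Python scripts to look and compute and a tool call to move; the robot and the scene stay as the last step left them, time stands still between calls to the robot, and variables do not carry over. Pictures are saved under pics/ and viewed, and the job is handed in when it is done.

Besides the shell and the picture viewer there is one more tool, called after "Call:" as name([rows], argument=value, ...), one row to a line, values as JSON. step_arm: Moves the arm, as the interface text tells. Its arguments: {"type":"object","properties":{"series":{"type":"array"},"squeeze":{"type":"number"}},"required":["series"]}

```bash
mkdir -p pics; ls; python3 - <<'E'
from cell import status, vision, workorder
import cv2
o=status.get_obs();print(o)
for n in("side","top"):
    print(n,vision.camera_params(n)); cv2.imwrite(f"pics/{n}0.png",vision.read_camera(n)[:,:,::-1])
E
```

```text
pics
{'time_s': 0.0, 'qpos': array([74.83410988, 18.44010974, -4.0161872 , 83.17448723,  1.29444515,
       78.54196111, -3.25901122]), 'joint_velocities': array([ 0.04060254, -0.00676333, -0.07213919, -0.04631508,  0.00509356,
       -0.04193157, -0.02047364]), 'effort': array([-5.38191744e-04, -4.91286349e+01, -4.04133406e-01, -3.12525237e+01,
       -6.38177013e-02,  4.37792810e-02,  1.85533945e-04]), 'tool_pos': array([ 0.17866801, -0.62432517,  0.1942534 ]), 'tool_rot': array([-1.79888659e+02,  5.04150014e-03,  1.59771358e+01]), 'force': array([-0.31543301, -0.25849379, -0.4591277 ]), 'wrist_torque': array([-0.0275346 , -0.00962586,  0.00223647]), 'grip_width': 0.08688130857089862}
side {'fovy': 47.917392585831166, 'cx': 254.85577054496224, 'cy': 195.94692780657303, 'dist': array([-0.08491932,  0.        ,  0.        ,  0.        ,  0.        ]), 'eye': array([0.19299557, 0.72450988, 0.73506355]), 'orientation': array([-131.14028503,   -1.06864871, -154.33182311])}
top {'fovy': 57.41396503583286, 'cx': 258.83334150616764, 'cy': 189.107197680669, 'dist': array([-0.06410409,  0.        ,  0.        ,  0.        ,  0.        ]), 'eye': array([0.41112439, 0.0748751 , 0.89218862]), 'orientation': array([-172.70988533,    0.47642711,  -90.8817553 ])}
```

View pics/side0.png

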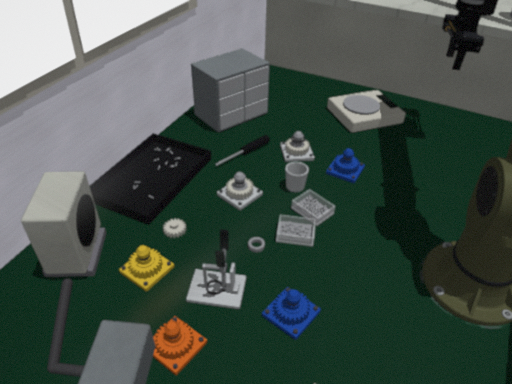

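View pics/top0.png

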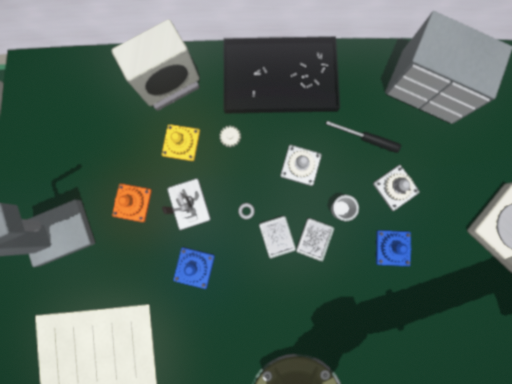

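The side view shows the pliers on the stand at (218,280), and white units at (240,188) and (297,148). The top view shows the stand at (187,204), and white units at (301,165) and (397,187). I'll zoom in to tell which shaft is bare.

```bash
cat > h.py <<'E'
import numpy as np, cv2
from cell import vision
from scipy.spatial.transform import Rotation as R
def cam(n):
    p=vision.camera_params(n); f=192/np.tan(np.radians(p['fovy']/2))
    K=np.array([[f,0,p['cx']],[0,f,p['cy']],[0,0,1.]])
    return K,np.array(p['dist']),np.array(p['eye']),R.from_euler('xyz',p['orientation'],degrees=True).as_matrix()
def ray(n,uv):
    K,d,e,M=cam(n); q=cv2.undistortPoints(np.array(uv,float).reshape(-1,1,2),K,d).reshape(-1,2)
    return e,np.c_[q,np.ones(len(q))]@M.T
def plane(n,uv,z):
    e,r=ray(n,uv); return e+r*((z-e[2])/r[:,2])[:,None]
def proj(n,P):
    K,d,e,M=cam(n); return cv2.projectPoints((np.atleast_2d(P)-e)@M,np.zeros(3),np.zeros(3),K,d)[0].reshape(-1,2)
def tri(uv1,uv2):
    (a,r),(b,s)=[(lambda t:(t[0],t[1][0]/np.linalg.norm(t[1][0])))(ray(n,[u])) for n,u in(("side",uv1),("top",uv2))]
    t=np.linalg.lstsq(np.c_[r,-s],b-a,rcond=None)[0]; p,q=a+r*t[0],b+s*t[1]
    return (p+q)/2,np.linalg.norm(p-q)
def crop(im,x0,y0,w,h,s): return cv2.resize(im[y0:y0+h,x0:x0+w],None,fx=s,fy=s,interpolation=cv2.INTER_CUBIC)
E
python3 - <<'E'
from h import *
s=cv2.imread('pics/side0.png');t=cv2.imread('pics/top0.png')
g=lambda i:np.clip(i*1.3,0,255).astype('uint8')
a=np.vstack([np.hstack([crop(g(s),215,165,50,45,8),crop(g(s),272,125,50,45,8)])])
b=np.hstack([crop(g(t),276,142,50,45,8),crop(g(t),373,163,50,45,8)])
cv2.imwrite('pics/units.png',np.vstack([a,b])[:720])
cv2.imwrite('pics/units.png',cv2.resize(np.vstack([a,b]),(640,576)))
cv2.imwrite('pics/pl.png',np.hstack([crop(g(s),183,225,65,85,6),crop(g(t),155,172,65,85,6)]))
print("heights",plane("top",[[301,165],[397,187],[187,204]],.03))
print("side",plane("side",[[240,188],[297,150],[216,288]],.03))
E
```

```text
heights [[ 0.58058611 -0.02607661  0.03      ]
 [ 0.52115055 -0.26489802  0.03      ]
 [ 0.48726312  0.25884184  0.03      ]]
side [[ 0.57760413 -0.01929793  0.03      ]
 [ 0.50992579 -0.24161388  0.03      ]
 [ 0.47898142  0.27829116  0.03      ]]
```

View pics/units.png

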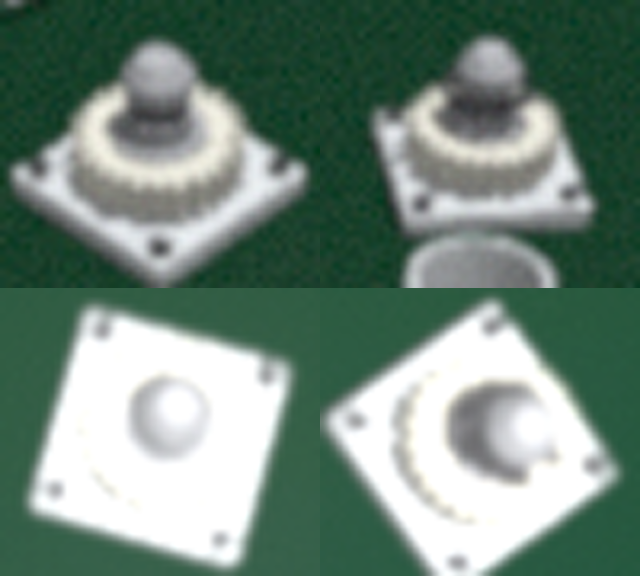

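View pics/pl.png

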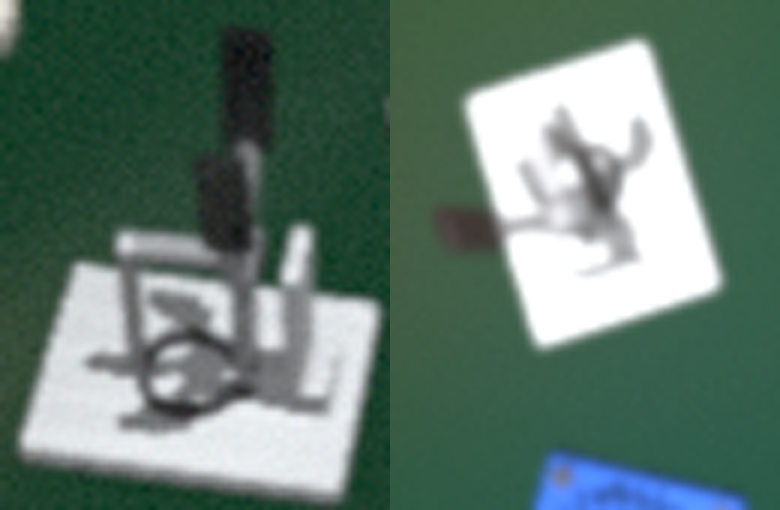

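```bash
python3 - <<'E'
from h import *
s=cv2.imread('pics/side0.png');t=cv2.imread('pics/top0.png')
a=crop(t,155,170,65,65,9); b=crop(s,185,225,65,85,7)
lut=np.clip(((np.arange(256)/255.)**2)*255,0,255).astype('uint8')
cv2.imwrite('pics/plt.png',cv2.LUT(a,lut)); cv2.imwrite('pics/pls.png',b)
cv2.imwrite('pics/ut.png',cv2.LUT(crop(t,276,142,50,45,12),lut))
E
```

```text
(no output)
```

View pics/plt.png

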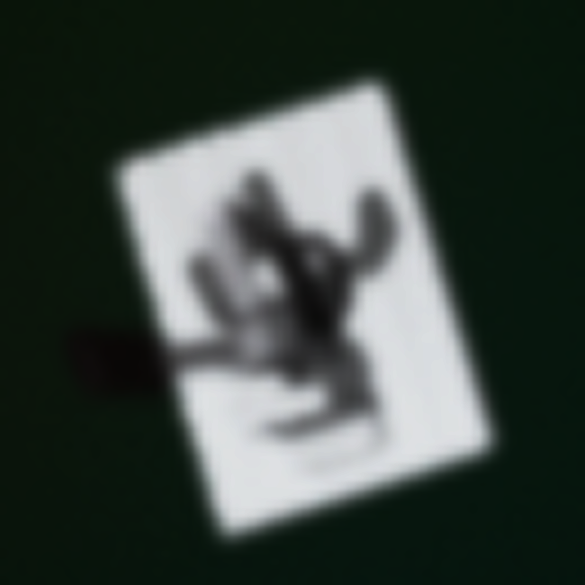

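View pics/pls.png

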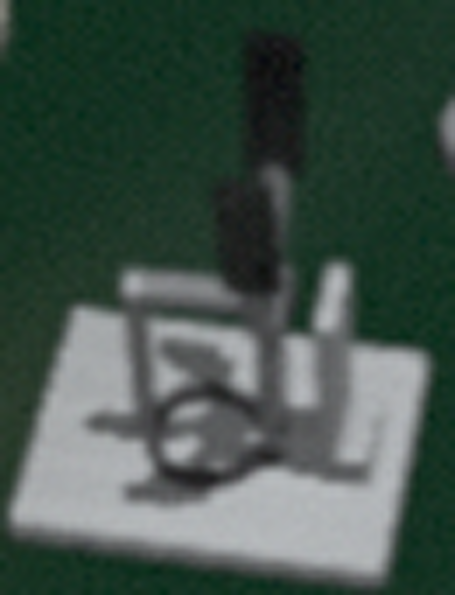

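View pics/ut.png

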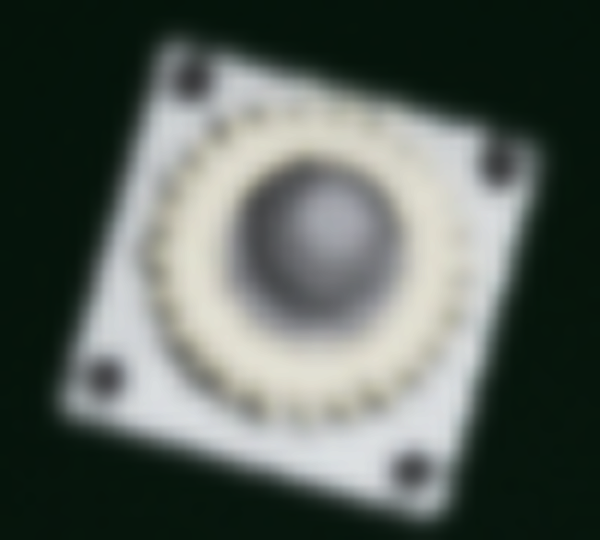

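```bash
python3 - <<'E'
from h import *
s=cv2.imread('pics/side0.png');t=cv2.imread('pics/top0.png')
def quad(im,x0,y0,w,h,th):
    g=cv2.GaussianBlur(cv2.cvtColor(im,cv2.COLOR_BGR2GRAY),(0,0),.7)
    m=np.zeros_like(g); m[y0:y0+h,x0:x0+w]=(g[y0:y0+h,x0:x0+w]>th)*255
    c=max(cv2.findContours(m,0,2)[0],key=cv2.contourArea); r=cv2.minAreaRect(cv2.convexHull(c)); 
    return cv2.boxPoints(r)
print("bg",t[200,220],t[190,170])
for nm,(x0,y0,w,h),z in(("stand",(160,172,58,62),.010),("unit",(276,142,50,45),.010)):
    q=quad(t,x0,y0,w,h,130); P=plane("top",q,z); print(nm,q.round(1).tolist(),P.round(4).tolist(),"c",P.mean(0),
      "sides",[round(float(np.linalg.norm(P[i]-P[i-1])),4) for i in range(4)],"ang",[round(float(np.degrees(np.arctan2(*(P[i]-P[i-1])[[1,0]]))),2) for i in range(4)])
# pads in side
g=cv2.cvtColor(s,cv2.COLOR_BGR2GRAY).astype(int); gr=s[:,:,1].astype(int)-s[:,:,2]
m=((g<45)&(gr<14)).astype('uint8')
sub=np.zeros_like(m); sub[225:272,210:235]=m[225:272,210:235]
for y in range(226,272): print(y,''.join('#' if v else '.' for v in sub[y,208:236]))
sub=((t.max(2).astype(int)<75)&((t[:,:,1].astype(int)-t[:,:,2])<15)).astype('uint8')
for y in range(185,230): print(y,''.join('#' if v else '.' for v in sub[y,155:215]))
E
```

```text
bg [58 75 43] [234 233 232]
stand [[165.6999969482422, 187.5], [197.3000030517578, 177.6999969482422], [210.5, 220.10000610351562], [178.89999389648438, 230.0]] [[0.5322, 0.3185, 0.01], [0.5562, 0.2372, 0.01], [0.4474, 0.2032, 0.01], [0.4238, 0.2832, 0.01]] c [0.4898847  0.26051946 0.01      ] sides [0.114, 0.0848, 0.114, 0.0834] ang [18.04, -73.55, -162.64, 106.43]
unit [[279.6000061035156, 176.3000030517578], [288.79998779296875, 144.10000610351562], [321.70001220703125, 153.5], [312.5, 185.6999969482422]] [[0.5561, 0.027, 0.01], [0.6399, 0.0012, 0.01], [0.6138, -0.0828, 0.01], [0.5305, -0.056, 0.01]] c [ 0.58508357 -0.02763424  0.01      ] sides [0.0869, 0.0877, 0.088, 0.0875] ang [72.9, -17.07, -107.27, 162.2]
226 ............................
227 ............................
228 ............................
229 .............#..............
230 ............#######.........
231 ............########........
232 ............########........
233 ............########........
234 ............########........
235 ............########........
236 ............########........
237 .........
[... 3366 characters left out ...]
..................................................
220 ............................................................
221 ............................................................
222 ............................................................
223 ............................................................
224 ............................................................
225 ............................................................
226 ............................................................
227 ............................................................
228 ............................................................
229 ............................................................
```

```bash
python3 - <<'E'
from h import *
A=plane("side",[[223.7,238.6],[219.7,258.2]],.133); print(A,"mid",A.mean(0)); d=A[1]-A[0];print(np.linalg.norm(d),np.degrees(np.arctan2(d[1],d[0])))
print("top left pad",plane("top",[[167.2,209.8]],.133))
print(tri([219.7,258.2],[167.2,209.8]))
g=A.mean(0)
yaw=np.radians(17);x=np.array([np.cos(yaw),np.sin(yaw),0]);y=np.array([-x[1],x[0],0])
print("stand->grip in stand frame", (g-[.4899,.2605,0])@np.c_[x,y])
for n in("side","top"):
  o=g.copy();o[2]=.010
  pts=[o,o+16.3e-3*x+[0,0,.002],o+.036*x+[0,0,.066],o+.026*y+[0,0,.123],o-.026*y+[0,0,.123]]
  print(n,proj(n,pts).round(1).tolist())
E
```

```text
[[0.48090821 0.23631757 0.133     ]
 [0.46395553 0.28238339 0.133     ]] mid [0.47243187 0.25935048 0.133     ]
0.04908617680577991 110.20412143550791
top left pad [[0.46611771 0.28028049 0.133     ]]
(array([0.46570466, 0.2807048 , 0.13051651]), np.float64(0.0012675666020614982))
stand->grip in stand frame [-0.01704094  0.0040079 ]
side [[223.7, 288.4], [215.9, 286.7], [204.7, 265.4], [218.8, 258.7], [224.6, 238.1]]
top [[188.4, 210.5], [186.4, 204.3], [178.3, 194.1], [165.4, 210.4], [188.1, 203.1]]
```

```bash
python3 - <<'E'
from h import *
s=cv2.imread('pics/side0.png');t=cv2.imread('pics/top0.png')
def dark(im,u,v,r=3):
    g=cv2.cvtColor(im,cv2.COLOR_BGR2GRAY).astype(float); u0,v0=int(round(u)),int(round(v))
    for _ in range(2):
        w=g[v0-2:v0+3,u0-2:u0+3]; W=np.clip(np.percentile(w,70)-w,0,None); yy,xx=np.mgrid[v0-2:v0+3,u0-2:u0+3]
        c=np.array([(W*xx).sum(),(W*yy).sum()])/W.sum(); u0,v0=np.round(c).astype(int)
    return c
T=[dark(t,276+a/12-.5,142+b/12-.5) for a,b in((192,80),(497,163),(412,468),(105,380))]
S={k:dark(s,215+a/6.4-.5,165+b/6.4-.5) for k,(a,b) in dict(l=(38,165),r=(280,165),n=(160,247)).items()}
print(np.round(T,1).tolist(),S)
P=plane("top",T,.01); print(P.round(4).tolist(),"c",P.mean(0).round(4),[round(float(np.linalg.norm(P[i]-P[i-1])),4) for i in range(4)])
for k in S:
    p=plane("side",[S[k]],.01)[0]; i=np.argmin(np.linalg.norm(P-p,axis=1)); print(k,p.round(4),i,tri(S[k],T[i]))
lr=plane("side",[S['l'],S['r']],.01); print("side centre",lr.mean(0))
# stand in side view: hull
def draw():
    a=crop(s,185,225,65,85,7)
m=cv2.inRange(cv2.cvtColor(s,cv2.COLOR_BGR2GRAY),110,255); sub=np.zeros_like(m); sub[255:312,183:250]=m[255:312,183:250]
c=max(cv2.findContours(sub,0,2)[0],key=cv2.contourArea); h=cv2.convexHull(c); print(cv2.approxPolyDP(h,3,True).reshape(-1,2).tolist())
# shaft silhouette in side view
for y in range(168,190): print(y,' '.join('%3d'%v for v in cv2.cvtColor(s,cv2.COLOR_BGR2GRAY)[y,226:254]))
E
```

```text
[[292.1, 146.1], [318.4, 152.8], [310.0, 181.1], [283.7, 173.0]] {'l': array([218.58071749, 187.95515695]), 'r': array([259.49434673, 188.11243719]), 'n': array([239.38826367, 203.28898714])}
[[0.6344, -0.0071, 0.01], [0.6158, -0.0744, 0.01], [0.5424, -0.05, 0.01], [0.5646, 0.0165, 0.01]] c [ 0.5893 -0.0288  0.01  ] [0.0737, 0.0698, 0.0774, 0.0701]
l [ 0.6383 -0.0153  0.01  ] 0 (array([ 0.63241917, -0.00619297,  0.01900491]), np.float64(0.0006223834519752476))
r [ 0.543 -0.063  0.01 ] 2 (array([ 0.53874883, -0.04881722,  0.02265725]), np.float64(0.0037072536875862876))
n [0.5628 0.0131 0.01  ] 3 (array([0.5627242 , 0.01623672, 0.0129073 ]), np.float64(0.0028161587666532734))
side centre [ 0.59065387 -0.0391634   0.01      ]
[[195, 269], [244, 275], [239, 306], [188, 300]]
168  39  37  38  29  37  40  35  34  43  38  35  39  41  35  39  36  37  32  34  37  36  39  38  29  38  37  40  44
169  40  38  35  34  42  37  38  40  38  39  36  37  34  37  34  38  35  34  38  39  41  41  37  37  39  36  40  40
170  35  39  36  36  39  37  37  39  33  39  37  37  45  46  46  39  37  38  35  32  
[... 1534 characters left out ...]
  73
184 101 135 164 179 176 142  99  75  69  63  68  74  70  68  74  77  73  87  97 123 146 166 180 183 178 153 120  79
185 113 140 169 182 173 143  99  76  66  69  73  85  77  81  85  87  83  84  99 127 141 162 179 184 174 157 139 103
186 135 145 166 181 181 160 126  93  78  72  72  74  75  76  81  84  86  90 109 129 137 158 175 182 164 149 143 140
187 144 145 166 178 182 176 147 117 106  94  86  81  81  82  87  92 100 113 124 131 141 160 174 176 165 146 148 162
188 130 136 152 171 183 179 165 136 125 117 110 109 108 107 114 116 121 131 134 138 155 174 183 176 165 143 136 161
189 111 122 146 161 171 183 177 161 146 135 126 126 121 126 130 132 133 140 153 161 174 179 180 164 149 132 128 155
```

```bash
python3 - <<'E'
from h import *
c=np.array([.5851,-.0276,0])
print(proj("side",[c+[0,0,z] for z in(.07,.058,.049,.034,.01)]).round(1).tolist())
print(proj("top",[c+[0,0,z] for z in(.07,.062,.034,.01)]).round(1).tolist())
t=cv2.imread('pics/top0.png')
g=cv2.cvtColor(t,cv2.COLOR_BGR2GRAY)
print('    ',' '.join('%3d'%v for v in range(290,315)))
for y in range(150,174): print(y,' ',' '.join('%3d'%v for v in g[y,290:315]))
a=np.linspace(0,2*np.pi,60)
for nm in("side","top"):
    im=cv2.imread(f'pics/{nm}0.png'); x0,y0=(212,160) if nm=="side" else (276,140); S=12
    o=crop(im,x0,y0,54,50,S)
    for r,z,col in((.014,.062,(0,0,255)),(.008,.07,(0,255,255)),(.0345,.03,(255,0,255)),(.014,.053,(0,255,0))):
        p=proj(nm,np.c_[c[0]+r*np.cos(a),c[1]+r*np.sin(a),0*a+z]); cv2.polylines(o,[np.round((p+.5-[x0,y0])*S).astype(int)],True,col,1)
    Rr=R.from_euler('z',-17.2,degrees=True).as_matrix()
    p=proj(nm,c+np.array([[i*.042,j*.042,.01] for i,j in((1,1),(1,-1),(-1,-1),(-1,1))])@Rr.T); cv2.polylines(o,[np.round((p+.5-[x0,y0])*S).astype(int)],True,(255,128,0),1)
    cv2.imwrite(f'pics/ov_{nm}.png',o)
E
```

```text
[[238.8, 172.9], [238.8, 176.7], [238.8, 179.5], [238.9, 184.1], [238.9, 191.2]]
[[303.4, 159.9], [303.0, 160.6], [301.7, 162.9], [300.7, 164.8]]
     290 291 292 293 294 295 296 297 298 299 300 301 302 303 304 305 306 307 308 309 310 311 312 313 314
150   201 187 187 203 220 224 220 218 222 222 218 218 218 209 199 193 180 170 163 147 125 107  94  83  75
151   224 221 217 211 213 219 211 207 220 222 219 222 225 219 217 217 210 205 209 200 183 166 149 129 116
152   231 229 222 205 198 215 219 219 226 229 228 229 231 227 226 226 219 217 224 224 220 214 200 186 175
153   229 225 221 208 203 221 230 232 233 233 232 231 232 232 232 232 228 227 228 227 227 228 225 223 219
154   224 214 215 220 222 229 235 235 233 228 222 218 220 224 228 230 232 233 231 226 227 231 231 231 228
155   217 207 211 226 233 235 235 230 220 205 188 179 188 197 206 216 225 231 233 231 231 230 231 232 229
156   210 214 220 230 236 235 229 212 186 165 154 155 166 176 182 189 203 219 230 234 235 232 233 233 231
157   205 219 229 235 235 230 211 177 153 146 150 162 176 185 185 181 183 197 221 232 236 236 235 234 233
1
[... 994 characters left out ...]
 160 152 152 155 159 166 177 189 202 219 231 237 237 232 223 224
168   204 225 235 239 238 231 218 203 192 180 171 168 170 172 180 190 201 216 227 235 238 236 227 217 219
169   202 219 230 236 238 236 228 220 209 199 194 192 194 195 197 203 214 225 234 238 237 233 226 222 225
170   191 198 218 231 237 238 236 232 226 221 216 215 216 215 217 220 226 233 238 238 234 226 224 228 233
171   188 181 201 222 231 237 239 238 236 232 229 229 229 229 230 232 235 238 237 235 230 220 219 229 234
172   205 185 188 202 219 231 236 238 239 239 238 237 237 237 237 236 237 237 233 227 223 221 224 231 233
173   223 198 181 180 199 221 228 231 236 238 238 239 239 238 236 232 229 230 227 216 212 223 231 235 229
```

View pics/ov_side.png

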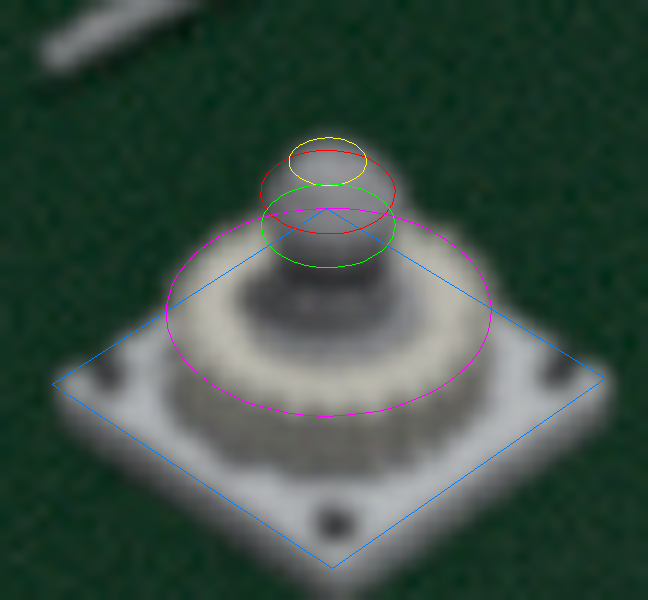

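View pics/ov_top.png

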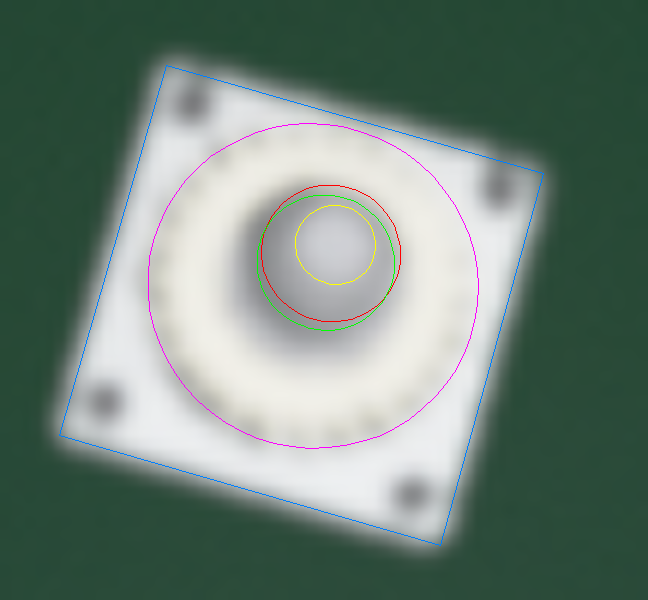

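Pliers: grip is at about (0.472, 0.259, 0.133) with yaw about 17–18°. The pad spacing of 49 mm matches the expected 48 mm. The bare unit's axis is at about (0.585, -0.028). In the side view its shaft shows a thin neck with no ring, while the other unit shows ring ears. The overlay agrees to about 1.5 mm. Next I move over in an arc.

```bash
python3 - <<'E'
from h import *
print(tri([120,330],[62,205]),tri([140,328],[85,205]))
E
```

```text
(array([0.48859401, 0.49874133, 0.18243728]), np.float64(0.029896208865597636)) (array([0.48883364, 0.46669078, 0.14289118]), np.float64(0.02348597838373024))
```

Call:
step_arm([
  {"x": 0.04,"y": 0.04,"z": 0.03},
  {"x": 0.07,"y": 0.07,"z": 0.05},
  {"x": 0.1,"y": 0.1,"z": 0.08},
  {"x": 0.135,"y": 0.135,"z": 0.085},
  {"x": 0.17,"y": 0.17,"z": 0.085},
  {"x": 0.205,"y": 0.205,"z": 0.085},
  {"x": 0.24,"y": 0.24,"z": 0.085},
  {"x": 0.275,"y": 0.275,"z": 0.085},
  {"x": 0.31,"y": 0.31,"z": 0.085},
  {"x": 0.34,"y": 0.34,"z": 0.085},
  {"x": 0.37,"y": 0.375,"z": 0.085},
  {"x": 0.37,"y": 0.41,"z": 0.085},
])

```text
invalid input
```

Call:
step_arm([
  {"ax": 0,"ay": 0,"az": 0,"x": 0.04,"y": 0.04,"z": 0.03,"claw": 100},
  {"ax": 0,"ay": 0,"az": 0,"x": 0.07,"y": 0.07,"z": 0.05,"claw": 100},
  {"ax": 0,"ay": 0,"az": 0,"x": 0.1,"y": 0.1,"z": 0.08,"claw": 100},
  {"ax": 0,"ay": 0,"az": 0,"x": 0.135,"y": 0.135,"z": 0.085,"claw": 100},
  {"ax": 0,"ay": 0,"az": 0,"x": 0.17,"y": 0.17,"z": 0.085,"claw": 100},
  {"ax": 0,"ay": 0,"az": 0,"x": 0.205,"y": 0.205,"z": 0.085,"claw": 100},
  {"ax": 0,"ay": 0,"az": 0,"x": 0.24,"y": 0.24,"z": 0.085,"claw": 100},
  {"ax": 0,"ay": 0,"az": 0,"x": 0.275,"y": 0.275,"z": 0.085,"claw": 100},
  {"ax": 0,"ay": 0,"az": 0,"x": 0.31,"y": 0.31,"z": 0.085,"claw": 100},
  {"ax": 0,"ay": 0,"az": 0,"x": 0.34,"y": 0.34,"z": 0.085,"claw": 100},
  {"ax": 0,"ay": 0,"az": 0,"x": 0.37,"y": 0.375,"z": 0.085,"claw": 100},
  {"ax": 0,"ay": 0,"az": 0,"x": 0.37,"y": 0.41,"z": 0.085,"claw": 100},
])

```text
time_s: 1.3
tool_pos: [0.5516, -0.2114, 0.2787]
tool_rot: [-179.8, -0.0, 16.2]
force: [0.4, 1.3, 0.4]
grip_width: 0.0868
```

Call:
step_arm([
  {"ax": 0,"ay": 0,"az": 0,"x": 0,"y": 0.04,"z": 0,"claw": 100},
  {"ax": 0,"ay": 0,"az": 0,"x": 0,"y": 0.08,"z": 0,"claw": 100},
  {"ax": 0,"ay": 0,"az": 0.5,"x": -0.005,"y": 0.12,"z": 0,"claw": 100},
  {"ax": 0,"ay": 0,"az": 1,"x": -0.01,"y": 0.16,"z": 0,"claw": 100},
  {"ax": 0,"ay": 0,"az": 1.5,"x": -0.02,"y": 0.2,"z": 0,"claw": 100},
  {"ax": 0,"ay": 0,"az": 1.5,"x": -0.03,"y": 0.24,"z": 0,"claw": 100},
  {"ax": 0,"ay": 0,"az": 1.5,"x": -0.04,"y": 0.28,"z": 0,"claw": 100},
  {"ax": 0,"ay": 0,"az": 1.5,"x": -0.05,"y": 0.32,"z": 0,"claw": 100},
  {"ax": 0,"ay": 0,"az": 1.5,"x": -0.06,"y": 0.36,"z": 0,"claw": 100},
  {"ax": 0,"ay": 0,"az": 1.5,"x": -0.07,"y": 0.4,"z": 0,"claw": 100},
  {"ax": 0,"ay": 0,"az": 1.5,"x": -0.075,"y": 0.44,"z": 0,"claw": 100},
  {"ax": 0,"ay": 0,"az": 1.5,"x": -0.077,"y": 0.474,"z": 0,"claw": 100},
])

```text
time_s: 2.5
tool_pos: [0.4706, 0.2613, 0.2804]
tool_rot: [180.0, -0.0, 17.6]
force: [1.1, 0.4, -0.2]
grip_width: 0.0872
```

Call:
step_arm([
  {"ax": 0,"ay": 0,"az": 0,"x": 0,"y": 0,"z": 0,"claw": 100},
  {"ax": 0,"ay": 0,"az": 0,"x": 0,"y": 0,"z": -0.03,"claw": 100},
  {"ax": 0,"ay": 0,"az": 0,"x": 0,"y": 0,"z": -0.06,"claw": 100},
  {"ax": 0,"ay": 0,"az": 0,"x": 0,"y": 0,"z": -0.09,"claw": 100},
  {"ax": 0,"ay": 0,"az": 0,"x": 0,"y": 0,"z": -0.1,"claw": 100},
  {"ax": 0,"ay": 0,"az": 0,"x": 0,"y": 0,"z": -0.1,"claw": 100},
])

```text
time_s: 3.1
tool_pos: [0.4711, 0.2578, 0.179]
tool_rot: [180.0, 0.2, 17.4]
force: [0.0, 0.1, 1.3]
grip_width: 0.0873
```

```bash
python3 - <<'E'
from h import *
from cell import status
s=vision.read_camera("side")[:,:,::-1].copy();t=vision.read_camera("top")[:,:,::-1].copy()
cv2.imwrite('pics/side1.png',s);cv2.imwrite('pics/top1.png',t)
o=status.get_obs();print(o['tool_pos'],o['tool_rot'],o['time_s'],o['qpos'].round(1))
cv2.imwrite('pics/a1.png',np.hstack([crop(s,185,215,65,90,6),crop(t,145,165,65,90,6)]))
E
```

```text
[0.47260222 0.25917416 0.18154457] [-1.79990736e+02 -7.89679683e-02  1.74497916e+01] 3.2 [  12.1    9.3  -47.7   98.8    7.1   75.  -109.6]
```

View pics/a1.png

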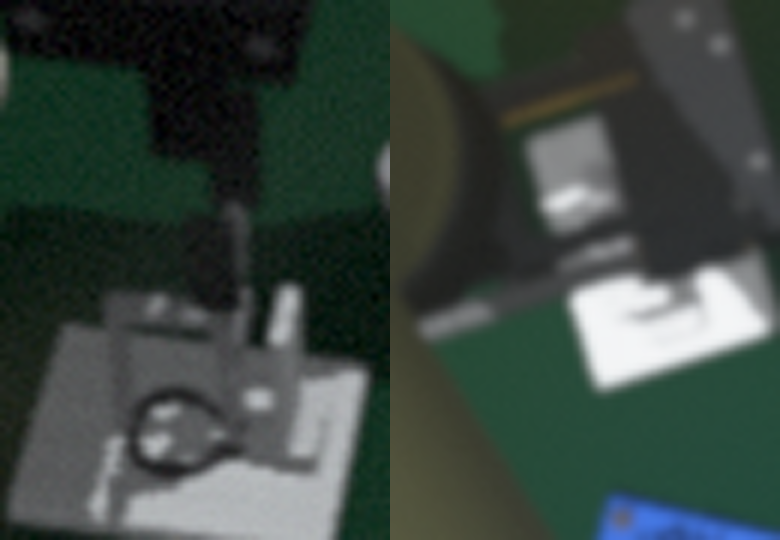

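```bash
python3 - <<'E'
from h import *
T=np.array([.4726,.2592,.1815]);y=np.radians(107.45);d=np.array([np.cos(y),np.sin(y),0])
p=proj("side",[T+d*.0436-[0,0,.008],T-d*.0436-[0,0,.008],T+d*.024-[0,0,.0255],T-d*.024-[0,0,.0255]]);print(p,((p+.5-[185,215])*6).round())
s=cv2.imread('pics/side1.png'); s=np.clip(s*3.,0,255).astype('uint8'); cv2.imwrite('pics/b1.png',crop(s,195,215,50,60,10))
E
```

```text
[[215.89722934 250.9622465 ]
 [225.6402767  216.36747476]
 [218.60217928 249.3556614 ]
 [223.86180995 230.32221542]] [[188. 219.]
 [247.  11.]
 [205. 209.]
 [236.  95.]]
```

View pics/b1.png

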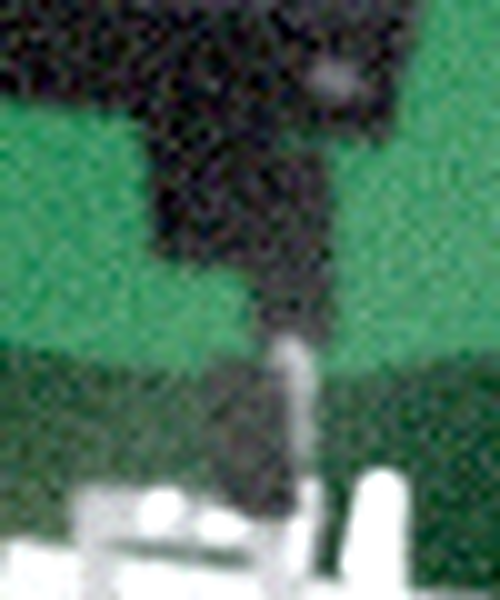

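```bash
python3 - <<'E'
from h import *
T=np.array([.1787,-.6243,.1943]);y=np.radians(106);d=np.array([np.cos(y),np.sin(y),0]);x=np.array([d[1],-d[0],0])
P=[T+a*d*b+x*c-[0,0,.008] for a in(1,-1) for b in(.0436,.0585) for c in(-.0095,.0095)]
p=proj("side",P);print(p.round(1))
s=cv2.imread('pics/side0.png'); x0,y0=430,0
o=crop(np.clip(s*2.,0,255).astype('uint8'),x0,y0,75,75,8)
for q in p: cv2.circle(o,tuple(int(v) for v in ((q+.5-[x0,y0])*8)),3,(0,0,255),-1)
T=np.array([.4726,.2592,.1815]);y=np.radians(107.45);d=np.array([np.cos(y),np.sin(y),0]);x=np.array([d[1],-d[0],0])
p=proj("side",[T+a*d*b+x*c-[0,0,.008] for a in(1,-1) for b in(.0436,.0585) for c in(-.0095,.0095)])
cv2.imwrite('pics/c0.png',o)
s=cv2.imread('pics/side1.png'); x0,y0=180,190
o=crop(np.clip(s*3.,0,255).astype('uint8'),x0,y0,75,75,8)
for q in p: cv2.circle(o,tuple(int(v) for v in ((q+.5-[x0,y0])*8)),3,(0,0,255),-1)
cv2.imwrite('pics/c1.png',o)
E
```

```text
[[453.9  79.4]
 [447.5  78.7]
 [454.9  81.6]
 [448.4  80.9]
 [448.7  67.1]
 [442.5  66.4]
 [447.8  65.2]
 [441.7  64.5]]
```

View pics/c0.png

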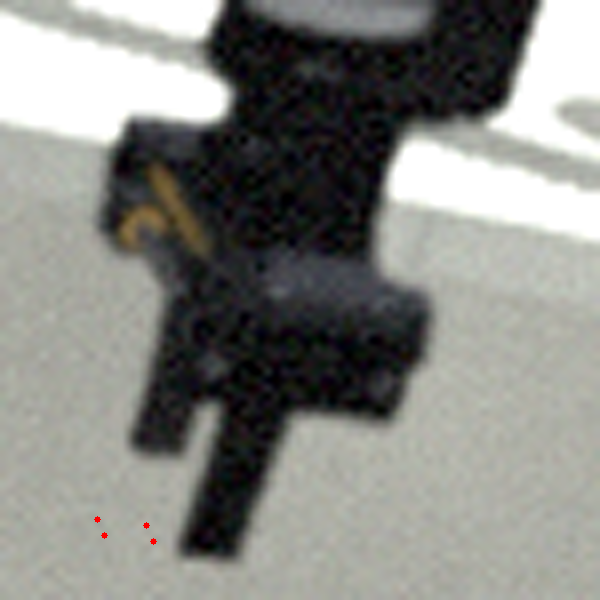

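View pics/c1.png

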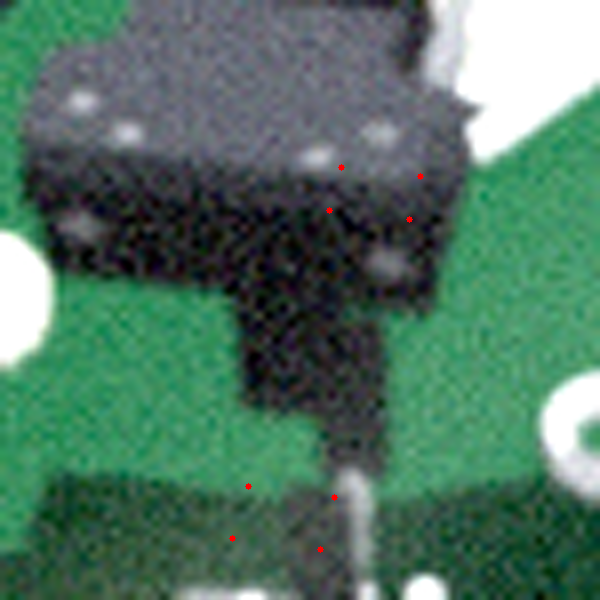

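```bash
python3 - <<'E'
from h import *
for T,a in(([.1787,-.6243,.1943],106),([.4726,.2592,.1815],107.45)):
  T=np.array(T);y=np.radians(a);d=np.array([np.cos(y),np.sin(y),0])
  for dz in(-.008,.012,.022,.032,.042): print(dz,proj("side",[T+d*.0585+[0,0,dz],T+d*.0436+[0,0,dz],T-d*.0436+[0,0,dz],T-d*.0585+[0,0,dz]]).round(1).tolist())
print('top')
T=np.array([.1787,-.6243,.1943])
print(proj("top",[T]))
E
```

```text
-0.008 [[451.6, 81.2], [450.7, 79.0], [445.6, 66.8], [444.8, 64.8]]
0.012 [[453.6, 75.0], [452.7, 72.8], [447.4, 60.7], [446.6, 58.8]]
0.022 [[454.6, 71.8], [453.7, 69.6], [448.3, 57.7], [447.5, 55.8]]
0.032 [[455.7, 68.6], [454.7, 66.4], [449.3, 54.6], [448.4, 52.7]]
0.042 [[456.7, 65.3], [455.7, 63.2], [450.2, 51.5], [449.3, 49.6]]
-0.008 [[214.1, 257.5], [215.9, 251.0], [225.6, 216.4], [227.2, 211.0]]
0.012 [[213.5, 249.6], [215.4, 243.1], [225.4, 208.5], [226.9, 203.2]]
0.022 [[213.3, 245.5], [215.1, 239.0], [225.2, 204.5], [226.8, 199.2]]
0.032 [[213.0, 241.4], [214.9, 234.9], [225.1, 200.4], [226.6, 195.1]]
0.042 [[212.7, 237.2], [214.6, 230.7], [224.9, 196.3], [226.5, 191.0]]
top
[[602.83845139 338.4988257 ]]
```

The side view shows the fingertips about 30 mm *above* the reported TCP, where I expected 8 mm below it. The offset is the same at the start pose and here. I'll descend only to the nominal grasp height and then compare fingertips with handles directly in the picture.

Call:
step_arm([
  {"ax": 0,"ay": 0,"az": 0,"x": 0,"y": 0,"z": -0.02,"claw": 100},
  {"ax": 0,"ay": 0,"az": 0,"x": 0,"y": 0,"z": -0.04,"claw": 100},
  {"ax": 0,"ay": 0,"az": 0,"x": 0,"y": 0,"z": -0.058,"claw": 100},
  {"ax": 0,"ay": 0,"az": 0,"x": 0,"y": 0,"z": -0.058,"claw": 100},
  {"ax": 0,"ay": 0,"az": 0,"x": 0,"y": 0,"z": -0.058,"claw": 100},
])

```text
time_s: 3.7
tool_pos: [0.4728, 0.2596, 0.1239]
tool_rot: [-180.0, -0.1, 17.5]
force: [0.2, 0.3, -0.2]
grip_width: 0.0871
```

```bash
python3 - <<'E'
from h import *
from cell import status
s=vision.read_camera("side")[:,:,::-1].copy();t=vision.read_camera("top")[:,:,::-1].copy()
cv2.imwrite('pics/side2.png',s);cv2.imwrite('pics/top2.png',t)
o=status.get_obs();print(o['tool_pos'],o['tool_rot'],o['time_s'],o['force'])
cv2.imwrite('pics/a2.png',crop(np.clip(s*2.5,0,255).astype('uint8'),180,205,75,75,8))
E
```

```text
[0.47305506 0.25976299 0.12425511] [-1.79991481e+02 -1.67146989e-01  1.74715577e+01] 3.8 [-0.00404201 -0.29417403  0.2163703 ]
```

View pics/a2.png

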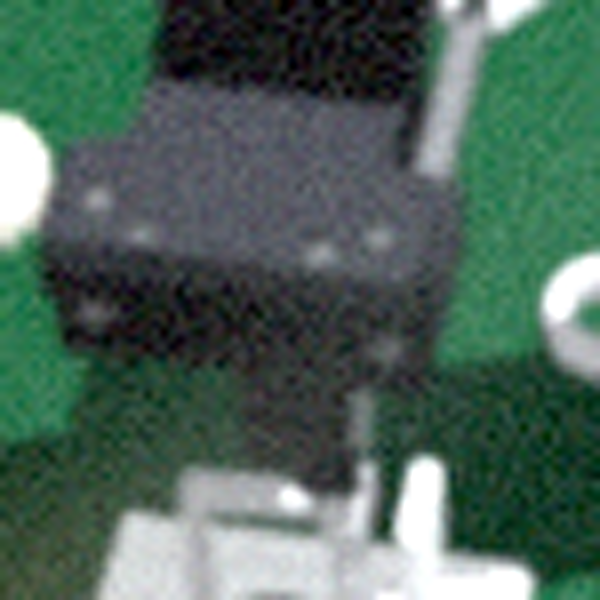

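View pics/top2.png

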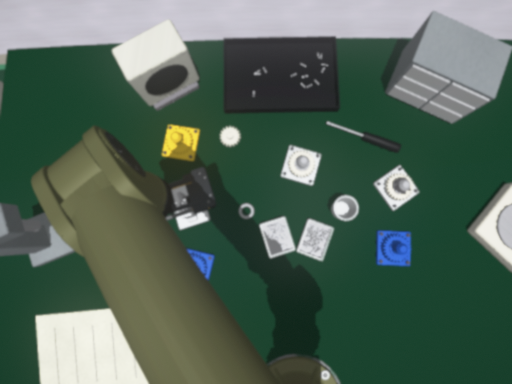

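```bash
python3 - <<'E'
from h import *
s=cv2.imread('pics/side2.png'); s=cv2.GaussianBlur(s,(0,0),.7)
cv2.imwrite('pics/a3.png',crop(np.clip((s.astype(float)-5)*6,0,255).astype('uint8'),195,235,50,45,14))
T=np.array([.473,.2597,.1242]);y=np.radians(107.45);d=np.array([np.cos(y),np.sin(y),0])
for dz in(-.008,.031): print(dz,((proj("side",[T+d*.0585+[0,0,dz],T+d*.0436+[0,0,dz]])+.5-[195,235])*14).round())
E
```

```text
-0.008 [[290. 618.]
 [314. 527.]]
0.031 [[276. 421.]
 [301. 330.]]
```

View pics/a3.png

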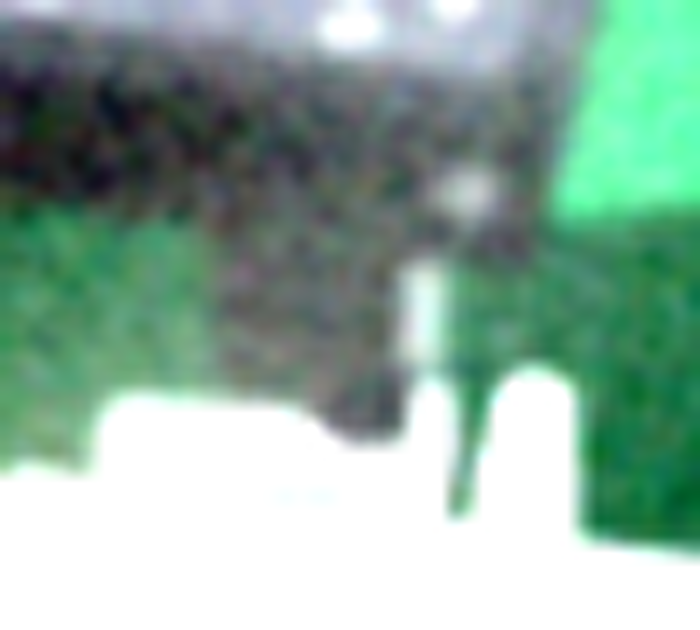

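The near finger ends at zoom row ~405, above the support bar and around the tops of the handles. With the tool model as stated it would cover the bar down to row ~620. So the fingers really sit about 39 mm higher than the reported TCP implies. I'll continue down in small steps and watch the force.

Call:
step_arm([
  {"ax": 0,"ay": 0,"az": 0,"x": 0,"y": 0,"z": -0.01,"claw": 100},
  {"ax": 0,"ay": 0,"az": 0,"x": 0,"y": 0,"z": -0.02,"claw": 100},
  {"ax": 0,"ay": 0,"az": 0,"x": 0,"y": 0,"z": -0.025,"claw": 100},
  {"ax": 0,"ay": 0,"az": 0,"x": 0,"y": 0,"z": -0.025,"claw": 100},
])

```text
time_s: 4.2
tool_pos: [0.471, 0.2586, 0.0961]
tool_rot: [180.0, 0.1, 17.5]
force: [-0.6, 0.6, 0.4]
grip_width: 0.0872
```

```bash
python3 - <<'E'
from h import *
from cell import status
s=vision.read_camera("side")[:,:,::-1].copy()
cv2.imwrite('pics/side3.png',s)
o=status.get_obs();print(o['tool_pos'],o['time_s'],o['force'])
s=cv2.GaussianBlur(s,(0,0),.7)
cv2.imwrite('pics/a4.png',np.vstack([crop(np.clip((s.astype(float)-5)*4,0,255).astype('uint8'),185,235,60,30,10),crop(s,185,235,60,30,10)]))
E
```

```text
[0.47139661 0.25886943 0.09672199] 4.25 [-0.16279461  0.46094421 -0.18703955]
```

View pics/a4.png

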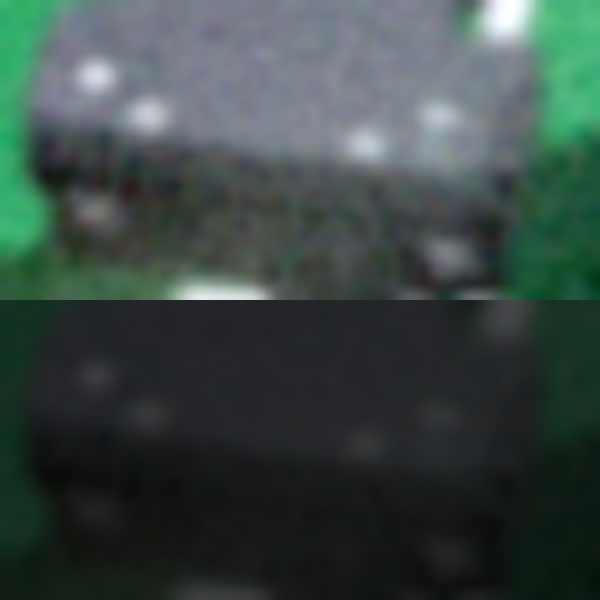

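```bash
python3 - <<'E'
from h import *
s=cv2.imread('pics/side3.png'); s=cv2.GaussianBlur(s,(0,0),.5)
cv2.imwrite('pics/a5.png',crop(np.clip((s.astype(float)-5)*2.5,0,255).astype('uint8'),185,245,60,55,12))
E
```

```text
(no output)
```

View pics/a5.png

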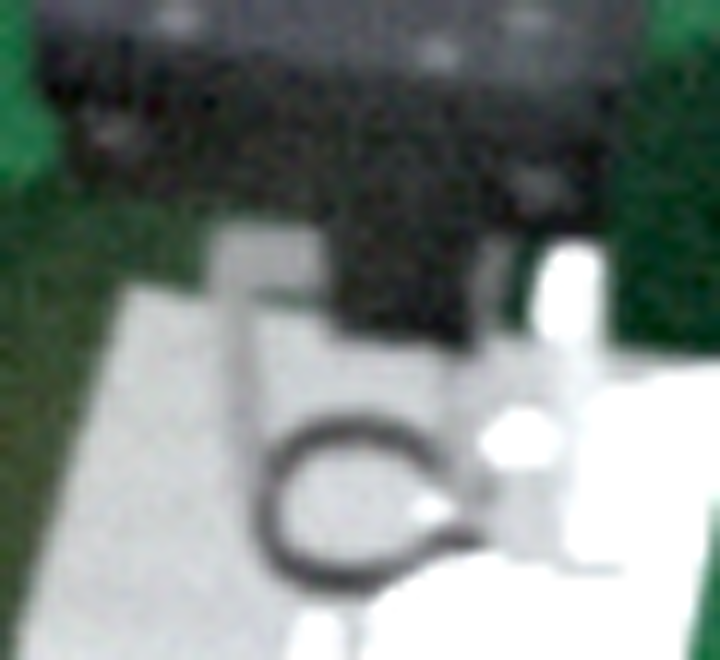

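```bash
python3 - <<'E'
from h import *
T=np.array([.4714,.2589,.0967]);y=np.radians(107.45);d=np.array([np.cos(y),np.sin(y),0]);x=np.array([d[1],-d[0],0])
for dz in(-.008,.012,.031):print(dz,((proj("side",[T+d*b+x*c+[0,0,dz] for b in(.0585,.0436) for c in (-.0095,.0095)])+.5-[185,245])*12).round().tolist())
g=np.array([.4725,.2585,.010])
print(((proj("side",[g+d*.028+x*c+[0,0,h] for c in (-.008,.008) for h in(.1,.146)])+.5-[185,245])*12).round().tolist())
E
python3 - <<'E'
import sys;sys.path.insert(0,'.')
import cv2,numpy as np
s=cv2.imread('pics/side3.png');g=cv2.cvtColor(s,cv2.COLOR_BGR2GRAY)
for y in range(258,278): print(y,' '.join('%3d'%v for v in g[y,205:232]))
E
```

```text
-0.008 [[449.0, 530.0], [327.0, 514.0], [468.0, 452.0], [348.0, 436.0]]
0.012 [[445.0, 449.0], [320.0, 432.0], [464.0, 371.0], [341.0, 355.0]]
0.031 [[440.0, 369.0], [314.0, 353.0], [460.0, 291.0], [336.0, 275.0]]
[[469.0, 281.0], [460.0, 82.0], [367.0, 268.0], [354.0, 69.0]]
258  20  20  26  26  21  25  26  21  22  24  17  24  26  18  27  20  19  26  18  14  28  19  26  26  15  23  16
259  28  24  18  23  26  25  23  28  22  23  25  25  22  27  24  28  24  23  25  22  19  24  24  37  38  32  31
260  23  20  25  27  24  29  21  24  25  23  25  24  21  26  29  21  25  17  17  22  10  15  29  33  40  38  31
261  20  18  23  21  27  31  21  23  25  22  16  21  16  24  26  22  21  21  19  23  16  19  12  29  30  37  28
262  31  27  32  25  26  25  23  13  28  20  20  23  23  23  24  20  20  19  15  20  15  21  11  28  26  25  17
263  48  43  42  38  37  35  21  28  28  23  20  22  20  18  27  20  21  23  22  24  20  12  15  12  17  12  13
264  62  62  64  62  61  62  49  28  26  24  30  18  19  23  18  20  16  18  14  20  25  30  22  20  10  17  21
265  72  69  69  69  67  66  54  34  24
[... 716 characters left out ...]
  49  43  27  28  82 147 170
272  69  79  89  86  87  88  76  62  40  31  27  25  23  23  18  14  15  10  16  37  51  52  42  43  71 111 131
273  70  79  84  85  88  89  85  69  64  59  56  51  40  39  39  42  27  19  21  41  64  77  73  71  74  93  99
274  70  77  86  87  86  90  88  85  82  81  81  80  76  77  75  72  60  48  43  51  70  85  87  82  90  91  95
275  68  76  85  83  87  87  86  89  82  89  86  88  91  87  86  83  77  64  67  73  79  85  90  90  90  94  96
276  68  74  83  91  86  89  87  88  88  88  88  85  86  87  84  87  79  72  80  83  82  87  88  88  89  89  98
277  72  71  83  86  89  86  90  89  89  90  89  90  90  88  88  87  78  78  80  84  87  87  85  91  87  93  96
```

The fingertips are now at about z = 0.130 by picture, with the reported TCP at 0.097. There is no contact force. I'll go another 8 mm down and check the force; if the stated model were true, the body would touch the handle tops.

Call:
step_arm([
  {"ax": 0,"ay": 0,"az": 0,"x": 0,"y": 0,"z": -0.003,"claw": 100},
  {"ax": 0,"ay": 0,"az": 0,"x": 0,"y": 0,"z": -0.006,"claw": 100},
  {"ax": 0,"ay": 0,"az": 0,"x": 0,"y": 0,"z": -0.008,"claw": 100},
])

```text
time_s: 4.55
tool_pos: [0.4719, 0.2591, 0.0892]
tool_rot: [180.0, 0.0, 17.5]
force: [0.2, 0.1, -0.7]
grip_width: 0.0872
```

Call:
step_arm([
  {"ax": 0,"ay": 0,"az": 0,"x": 0,"y": 0,"z": -0.003,"claw": 100},
  {"ax": 0,"ay": 0,"az": 0,"x": 0,"y": 0,"z": -0.006,"claw": 100},
  {"ax": 0,"ay": 0,"az": 0,"x": 0,"y": 0,"z": -0.006,"claw": 100},
])

```text
time_s: 4.85
tool_pos: [0.4716, 0.2589, 0.0829]
tool_rot: [180.0, 0.0, 17.5]
force: [0.4, -0.5, -0.5]
grip_width: 0.0871
```

```bash
python3 - <<'E'
from h import *
from cell import status
s=vision.read_camera("side")[:,:,::-1].copy()
cv2.imwrite('pics/side4.png',s)
o=status.get_obs();print(o['tool_pos'],o['time_s'],o['force'])
s=cv2.GaussianBlur(s,(0,0),.5)
cv2.imwrite('pics/a6.png',crop(np.clip((s.astype(float)-5)*2.5,0,255).astype('uint8'),185,245,60,55,12))
E
```

```text
[0.47169519 0.25899534 0.08313406] 4.9 [-0.10709369 -0.35314926 -0.13111486]
```

View pics/a6.png

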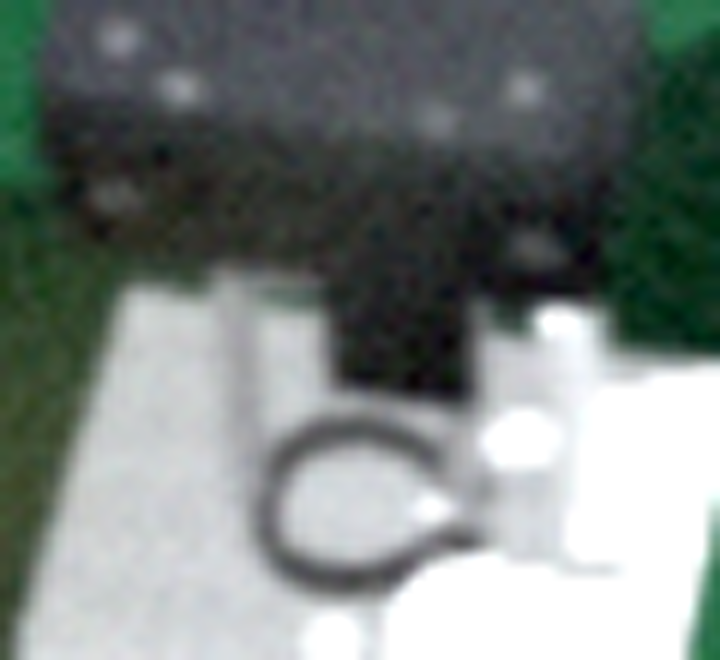

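No contact at TCP z = 0.083, so the stated tool model is refuted in z and the picture is right: the fingertips are at about 0.115, spanning the handles. The finger looks about 2 mm towards the pliers' -x, so I shift that much and close.

Call:
step_arm([
  {"ax": 0,"ay": 0,"az": 0,"x": 0.002,"y": 0.0005,"z": -0.001,"claw": 100},
  {"ax": 0,"ay": 0,"az": 0,"x": 0.002,"y": 0.0005,"z": -0.001,"claw": 60},
  {"ax": 0,"ay": 0,"az": 0,"x": 0.002,"y": 0.0005,"z": -0.001,"claw": 50},
  {"ax": 0,"ay": 0,"az": 0,"x": 0.002,"y": 0.0005,"z": -0.001,"claw": 40},
  {"ax": 0,"ay": 0,"az": 0,"x": 0.002,"y": 0.0005,"z": -0.001,"claw": 35},
  {"ax": 0,"ay": 0,"az": 0,"x": 0.002,"y": 0.0005,"z": -0.001,"claw": 35},
  {"ax": 0,"ay": 0,"az": 0,"x": 0.002,"y": 0.0005,"z": -0.001,"claw": 30},
  {"ax": 0,"ay": 0,"az": 0,"x": 0.002,"y": 0.0005,"z": -0.001,"claw": 30},
  {"ax": 0,"ay": 0,"az": 0,"x": 0.002,"y": 0.0005,"z": -0.001,"claw": 30},
], squeeze=30)

```text
time_s: 5.8
tool_pos: [0.4757, 0.2588, 0.0846]
tool_rot: [179.8, -0.2, 17.4]
force: [-1.1, -3.1, 11.5]
grip_width: 0.0397
```

The opening stopped at 39.7 mm, so the handles are at their stop. Now a straight lift.

Call:
step_arm([
  {"ax": 0,"ay": 0,"az": 0,"x": 0,"y": 0,"z": 0.003,"claw": 30},
  {"ax": 0,"ay": 0,"az": 0,"x": 0,"y": 0,"z": 0.006,"claw": 30},
  {"ax": 0,"ay": 0,"az": 0,"x": 0,"y": 0,"z": 0.012,"claw": 30},
  {"ax": 0,"ay": 0,"az": 0,"x": 0,"y": 0,"z": 0.02,"claw": 30},
  {"ax": 0,"ay": 0,"az": 0,"x": 0,"y": 0,"z": 0.03,"claw": 30},
  {"ax": 0,"ay": 0,"az": 0,"x": 0,"y": 0,"z": 0.04,"claw": 30},
  {"ax": 0,"ay": 0,"az": 0,"x": 0,"y": 0,"z": 0.04,"claw": 30},
  {"ax": 0,"ay": 0,"az": 0,"x": 0,"y": 0,"z": 0.04,"claw": 30},
])

```text
time_s: 6.6
tool_pos: [0.4741, 0.2596, 0.1228]
tool_rot: [180.0, -0.0, 17.5]
force: [-1.1, -0.2, -1.5]
grip_width: 0.0394
```

```bash
python3 - <<'E'
from h import *
from cell import status
s=vision.read_camera("side")[:,:,::-1].copy()
cv2.imwrite('pics/side5.png',s)
o=status.get_obs();print(o['tool_pos'],o['tool_rot'],o['time_s'],o['force'],o['grip_width'])
s=cv2.GaussianBlur(s,(0,0),.5)
cv2.imwrite('pics/a7.png',crop(np.clip((s.astype(float)-5)*2,0,255).astype('uint8'),180,225,70,80,9))
E
```

```text
[0.47378511 0.25941767 0.12231607] [1.79984416e+02 8.24582759e-03 1.74684707e+01] 6.65 [-0.30582319 -0.62490626 -1.74042425] 0.039119637017070094
```

View pics/a7.png

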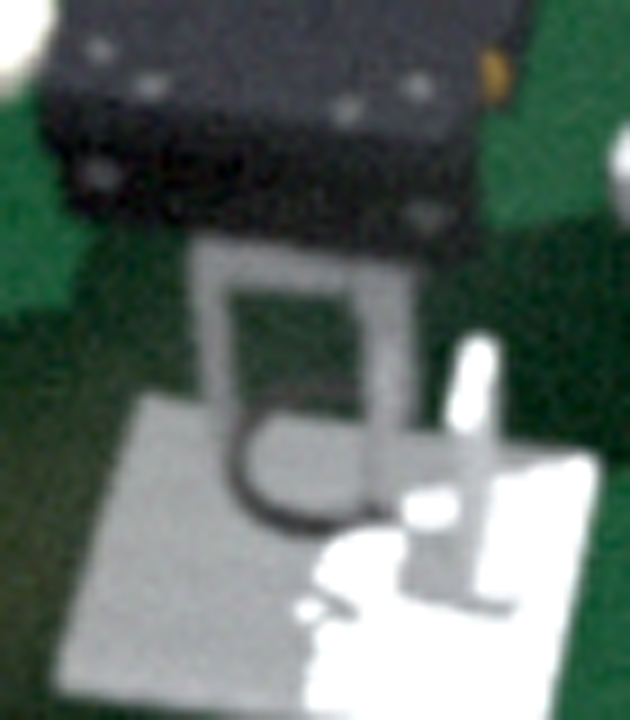

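```bash
cat >> h.py <<'E'
def ringov(nm,file,C,yaw,box,S,out,gain=2,extra=()):
    im=cv2.imread(file); x0,y0,w,h=box
    o=crop(np.clip((im.astype(float)-5)*gain,0,255).astype('uint8'),x0,y0,w,h,S)
    a=np.linspace(0,2*np.pi,80); C=np.array(C)
    for c,r,dz,col in [(C,.021,.002,(0,0,255)),(C,.021,-.002,(0,255,255)),(C,.0168,.002,(255,0,255))]+list(extra):
        c=np.array(c);p=proj(nm,np.c_[c[0]+r*np.cos(a),c[1]+r*np.sin(a),0*a+c[2]+dz]); cv2.polylines(o,[np.round((p+.5-[x0,y0])*S).astype(int)],True,col,1)
    cv2.imwrite(out,o)
E
python3 - <<'E'
from h import *
y=np.radians(17.5); C=np.array([.4738,.2594,.050])+.0163*np.array([np.cos(y),np.sin(y),0]); print(C)
ringov("side","pics/side5.png",C,17.5,(195,255,45,40),15,"pics/r5.png")
E
```

```text
[0.48934559 0.2643015  0.05      ]
```

View pics/r5.png

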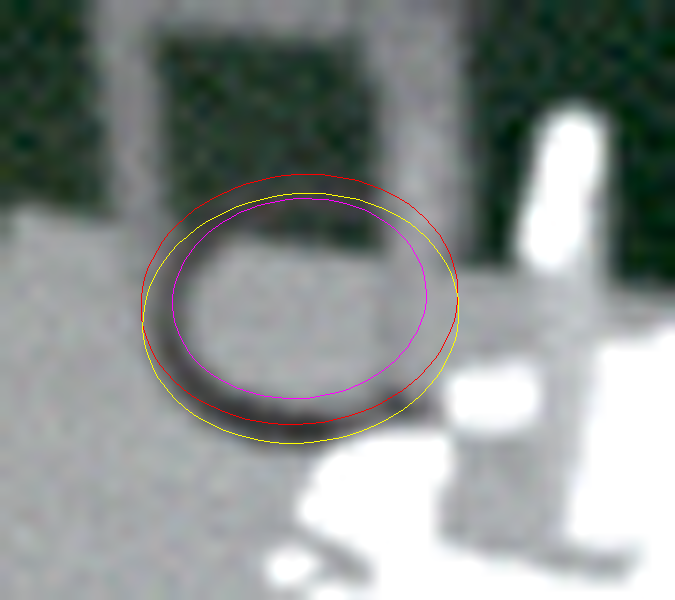

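The ring is spread, and its predicted outline lies within about 0.3 px of the picture. Next: up, then across to above the bare shaft.

Call:
step_arm([
  {"ax": 0,"ay": 0,"az": 0,"x": 0,"y": 0,"z": 0.02,"claw": 30},
  {"ax": 0,"ay": 0,"az": 0,"x": 0,"y": 0,"z": 0.045,"claw": 30},
  {"ax": 0,"ay": 0,"az": 0,"x": 0.003,"y": -0.01,"z": 0.055,"claw": 30},
  {"ax": 0,"ay": 0,"az": 0,"x": 0.01,"y": -0.03,"z": 0.055,"claw": 30},
  {"ax": 0,"ay": 0,"az": 0,"x": 0.02,"y": -0.06,"z": 0.055,"claw": 30},
  {"ax": 0,"ay": 0,"az": 0,"x": 0.03,"y": -0.09,"z": 0.055,"claw": 30},
  {"ax": 0,"ay": 0,"az": 0,"x": 0.04,"y": -0.12,"z": 0.055,"claw": 30},
  {"ax": 0,"ay": 0,"az": 0,"x": 0.05,"y": -0.15,"z": 0.055,"claw": 30},
  {"ax": 0,"ay": 0,"az": 0,"x": 0.06,"y": -0.18,"z": 0.055,"claw": 30},
  {"ax": 0,"ay": 0,"az": 0,"x": 0.07,"y": -0.205,"z": 0.055,"claw": 30},
  {"ax": 0,"ay": 0,"az": 0,"x": 0.075,"y": -0.225,"z": 0.055,"claw": 30},
  {"ax": 0,"ay": 0,"az": 0,"x": 0.08,"y": -0.24,"z": 0.055,"claw": 30},
])

```text
time_s: 7.85
tool_pos: [0.5536, 0.0166, 0.1764]
tool_rot: [180.0, 0.1, 17.3]
force: [-0.2, -0.5, -2.2]
grip_width: 0.0392
```

Call:
step_arm([
  {"ax": 0,"ay": 0,"az": 0,"x": 0.004,"y": -0.015,"z": 0,"claw": 30},
  {"ax": 0,"ay": 0,"az": 0,"x": 0.008,"y": -0.03,"z": 0,"claw": 30},
  {"ax": 0,"ay": 0,"az": 0,"x": 0.012,"y": -0.042,"z": 0,"claw": 30},
  {"ax": 0,"ay": 0,"az": 0,"x": 0.0147,"y": -0.0525,"z": 0,"claw": 30},
  {"ax": 0,"ay": 0,"az": 0,"x": 0.0147,"y": -0.0525,"z": 0,"claw": 30},
  {"ax": 0,"ay": 0,"az": 0,"x": 0.0147,"y": -0.0525,"z": 0,"claw": 30},
  {"ax": 0,"ay": 0,"az": 0,"x": 0.0147,"y": -0.0525,"z": 0,"claw": 30},
])

```text
time_s: 8.55
tool_pos: [0.5685, -0.0317, 0.1775]
tool_rot: [-180.0, -0.0, 17.6]
force: [-0.3, 0.5, -1.5]
grip_width: 0.0395
```

```bash
python3 - <<'E'
from h import *
from cell import status
s=vision.read_camera("side")[:,:,::-1].copy();t=vision.read_camera("top")[:,:,::-1].copy()
cv2.imwrite('pics/side6.png',s);cv2.imwrite('pics/top6.png',t)
o=status.get_obs();print(o['tool_pos'],o['tool_rot'],o['time_s'],o['force'],o['grip_width'])
y=np.radians(17.4); C=o['tool_pos']+.0163*np.array([np.cos(y),np.sin(y),0])-[0,0,.0726]; print(C)
A=np.array([.584,-.0282,0])
ex=[(A,.014,.062,(0,255,0)),(A,.008,.07,(255,255,0))]
ringov("side","pics/side6.png",C,17.5,(212,140,54,55),12,"pics/r6.png",1.5,ex)
ringov("top","pics/top6.png",C,17.5,(256,115,90,80),8,"pics/t6.png",1.2,ex)
E
```

```text
[ 0.56845626 -0.03190437  0.17748494] [-1.79994825e+02 -5.71860680e-03  1.75609861e+01] 8.65 [-0.1683031   0.03188029 -2.06572397] 0.039613463580361656
[ 0.58401038 -0.02703     0.10488494]
```

View pics/r6.png

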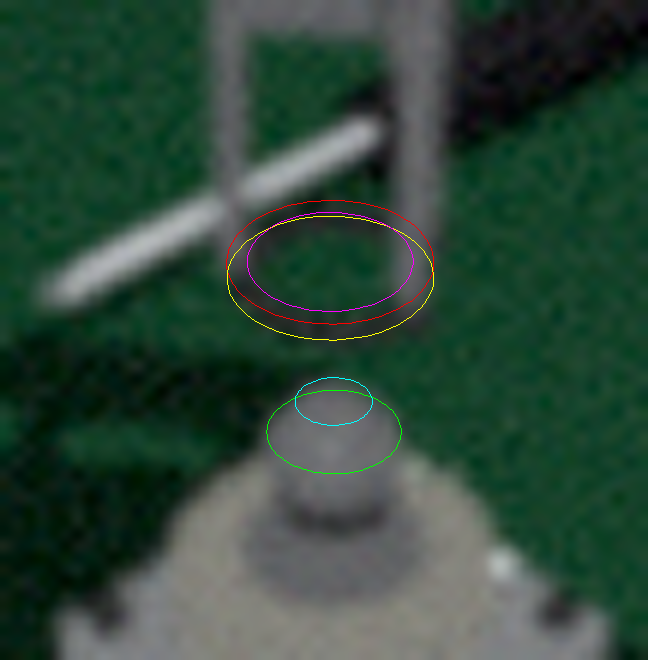

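View pics/t6.png

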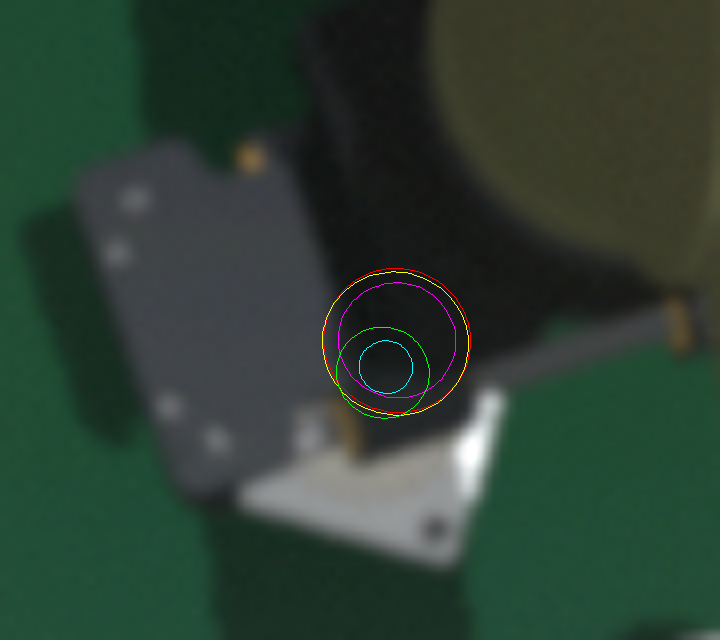

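Call:
step_arm([
  {"ax": 0,"ay": 0,"az": 0,"x": 0,"y": -0.0005,"z": -0.005,"claw": 30},
  {"ax": 0,"ay": 0,"az": 0,"x": 0,"y": -0.0005,"z": -0.01,"claw": 30},
  {"ax": 0,"ay": 0,"az": 0,"x": 0,"y": -0.0005,"z": -0.015,"claw": 30},
  {"ax": 0,"ay": 0,"az": 0,"x": 0,"y": -0.0005,"z": -0.02,"claw": 30},
  {"ax": 0,"ay": 0,"az": 0,"x": 0,"y": -0.0005,"z": -0.025,"claw": 30},
  {"ax": 0,"ay": 0,"az": 0,"x": 0,"y": -0.0005,"z": -0.03,"claw": 30},
  {"ax": 0,"ay": 0,"az": 0,"x": 0,"y": -0.0005,"z": -0.03,"claw": 30},
  {"ax": 0,"ay": 0,"az": 0,"x": 0,"y": -0.0005,"z": -0.03,"claw": 30},
])

```text
time_s: 9.45
tool_pos: [0.5685, -0.0334, 0.1473]
tool_rot: [-180.0, 0.0, 17.5]
force: [0.2, -0.7, -1.5]
grip_width: 0.0397
```

```bash
python3 - <<'E'
from h import *
from cell import status
s=vision.read_camera("side")[:,:,::-1].copy()
cv2.imwrite('pics/side7.png',s)
o=status.get_obs();print(o['tool_pos'],o['tool_rot'],o['time_s'],o['force'],o['grip_width'])
y=np.radians(17.5); C=o['tool_pos']+.0163*np.array([np.cos(y),np.sin(y),0])-[0,0,.0726]; print(C)
ringov("side","pics/side7.png",C,17.5,(217,155,44,40),15,"pics/r7.png",1.8,[])
o=cv2.imread("pics/side7.png"); cv2.imwrite("pics/n7.png",crop(np.clip(o*2.,0,255).astype('uint8'),217,155,44,40,15))
E
```

```text
[ 0.56872756 -0.03340926  0.1475509 ] [ 1.79991357e+02 -1.59636266e-02  1.74750592e+01] 9.5 [ 0.61005741  0.19241873 -1.91252045] 0.0391632436187651
[ 0.58427314 -0.02850776  0.0749509 ]
```

View pics/r7.png

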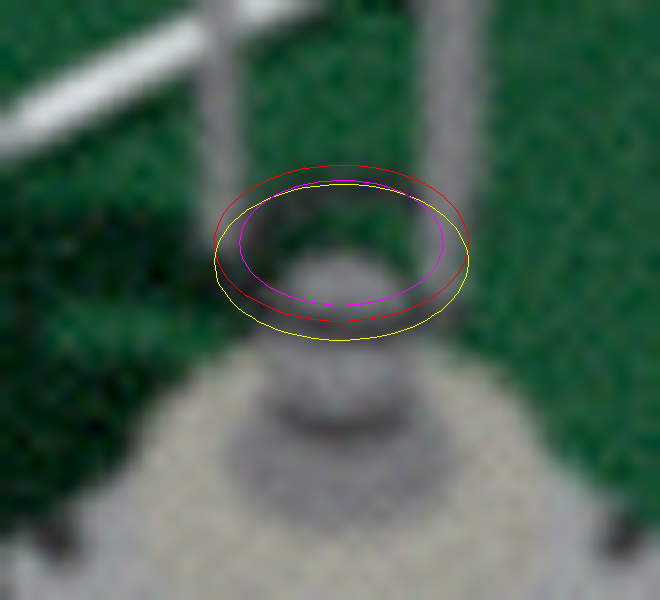

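View pics/n7.png

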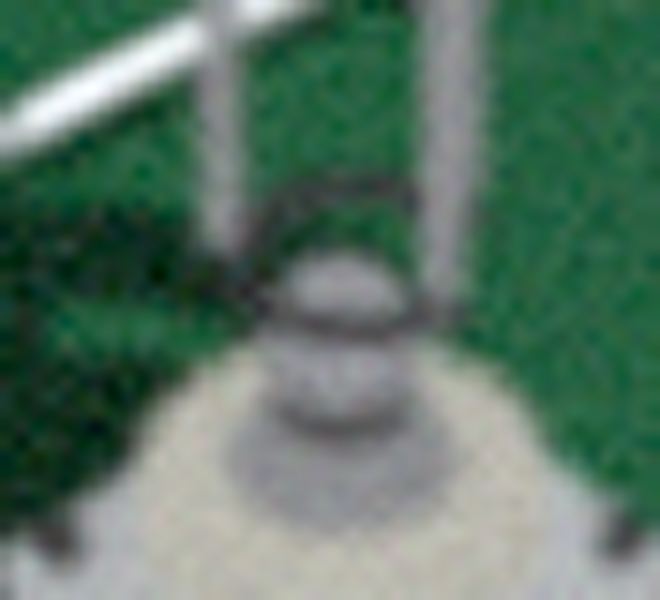

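The front band of the ring sits where predicted and the shaft head is centred in it (columns ~342 against ~340). No contact. I continue down.

Call:
step_arm([
  {"ax": 0,"ay": 0,"az": 0,"x": 0,"y": 0,"z": -0.004,"claw": 30},
  {"ax": 0,"ay": 0,"az": 0,"x": 0,"y": 0,"z": -0.008,"claw": 30},
  {"ax": 0,"ay": 0,"az": 0,"x": 0,"y": 0,"z": -0.012,"claw": 30},
  {"ax": 0,"ay": 0,"az": 0,"x": 0,"y": 0,"z": -0.014,"claw": 30},
  {"ax": 0,"ay": 0,"az": 0,"x": 0,"y": 0,"z": -0.014,"claw": 30},
])

```text
time_s: 10.0
tool_pos: [0.5682, -0.0334, 0.1328]
tool_rot: [-180.0, 0.0, 17.5]
force: [-0.6, -0.3, -2.3]
grip_width: 0.0393
```

Call:
step_arm([
  {"ax": 0,"ay": 0,"az": 0,"x": 0,"y": 0,"z": -0.004,"claw": 30},
  {"ax": 0,"ay": 0,"az": 0,"x": 0,"y": 0,"z": -0.008,"claw": 30},
  {"ax": 0,"ay": 0,"az": 0,"x": 0,"y": 0,"z": -0.012,"claw": 30},
  {"ax": 0,"ay": 0,"az": 0,"x": 0,"y": 0,"z": -0.012,"claw": 30},
  {"ax": 0,"ay": 0,"az": 0,"x": 0,"y": 0,"z": -0.012,"claw": 30},
])

```text
time_s: 10.5
tool_pos: [0.5685, -0.0334, 0.1212]
tool_rot: [-180.0, 0.0, 17.5]
force: [-0.4, 0.7, -2.0]
grip_width: 0.0394
```

```bash
python3 - <<'E'
from h import *
from cell import status
L=[]
for i in range(6):
    s=vision.read_camera("side")[:,:,::-1].copy(); o=status.get_obs(); L.append(np.r_[o['tool_pos'],o['force'],o['grip_width']])
    S=s.astype(float) if i==0 else S+s
s=(S/6); cv2.imwrite('pics/side8.png',np.clip(s,0,255).astype('uint8'))
L=np.array(L); print(L.mean(0).round(4),L.std(0).round(4),o['tool_rot'],o['time_s'])
y=np.radians(17.5); C=L.mean(0)[:3]+.0163*np.array([np.cos(y),np.sin(y),0])-[0,0,.0726]; print(C)
ringov("side","pics/side8.png",C,17.5,(217,160,44,40),15,"pics/r8.png",2,[])
cv2.imwrite("pics/n8.png",crop(np.clip(s*2.,0,255).astype('uint8'),217,160,44,40,15))
E
```

```text
[ 0.5687 -0.0334  0.1216  0.1548 -0.0857 -1.4756  0.0392] [0.000e+00 0.000e+00 1.000e-04 1.067e-01 7.339e-01 4.721e-01 1.000e-04] [ 1.79986927e+02 -1.04585016e-02  1.74781049e+01] 10.8
[ 0.58424686 -0.02851342  0.04895155]
```

View pics/r8.png

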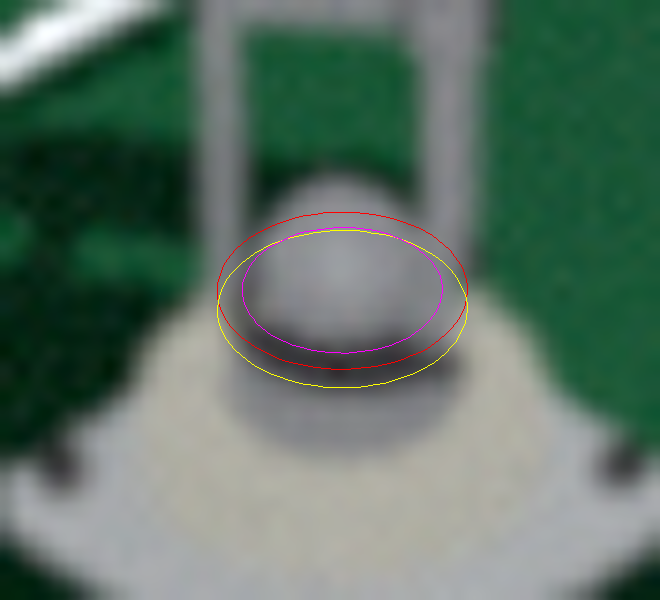

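View pics/n8.png

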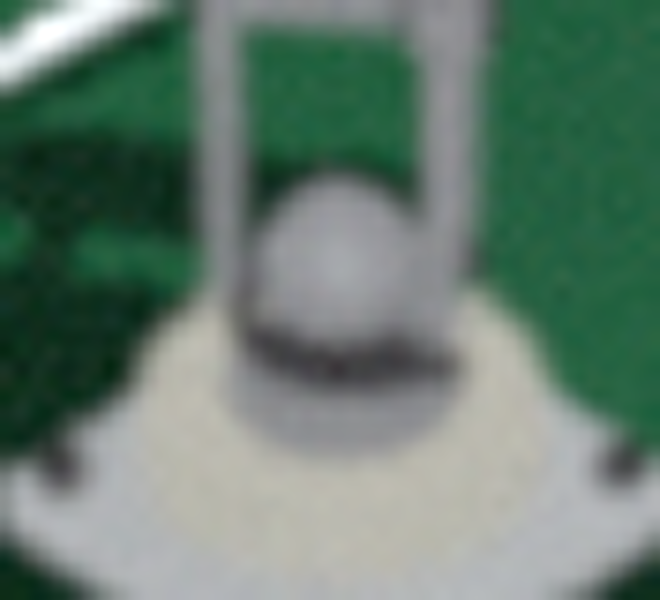

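The ring encircles the shaft at groove height, with forces equal to the pliers' weight only. The front band sits about 0.3 px (about 1 mm) above prediction, so I lower slightly and settle.

Call:
step_arm([
  {"ax": 0,"ay": 0,"az": 0,"x": 0,"y": 0,"z": -0.0007,"claw": 30},
  {"ax": 0,"ay": 0,"az": 0,"x": 0,"y": 0,"z": -0.0007,"claw": 30},
  {"ax": 0,"ay": 0,"az": 0,"x": 0,"y": 0,"z": -0.0007,"claw": 30},
  {"ax": 0,"ay": 0,"az": 0,"x": 0,"y": 0,"z": -0.0007,"claw": 30},
])

```text
time_s: 11.2
tool_pos: [0.5686, -0.0334, 0.1207]
tool_rot: [180.0, 0.0, 17.5]
force: [0.6, 0.3, -1.6]
grip_width: 0.0396
```

```bash
python3 - <<'E'
from cell import status, workorder
o=status.get_obs();print(o['tool_pos'],o['tool_rot'],o['force'],o['grip_width'],abs(o['joint_velocities']).max())
print(workorder.sign_off())
E
```

```text
[ 0.56855589 -0.03341181  0.12069401] [1.79995272e+02 3.40765187e-03 1.74783733e+01] [ 0.55023557  0.29933152 -1.58950104] 0.0395799341153237 0.054773495709887814
the job is handed in; nothing more can be done
None
```

I squeezed the pliers fully, lifted them out of the stand and lowered the spread ring over the bare shaft. The job was handed in at 11.2 s with the ring held at groove height; no verdict came back.

**Last checks**
- **Squeeze:** the opening was 39.6 mm, against 40 mm at the stop, and the grip was 30 N.
- **Upright:** the tool pointed straight down to within 0.01°. I did not measure the pliers' own tilt separately.
- **Force:** it stayed at about -1.6 to -2 N vertically, roughly the pliers' weight, with no sideways push, so the ring was not leaning on the shaft.
- **Ring position:** I estimate the centre at about (0.584, -0.0285, 0.048–0.050), with the shaft axis at about (0.584, -0.028) and the groove at 0.049.

**What disagreed**
- **Finger height:** by the side camera, the fingertips were about 31–33 mm above the reported TCP, not 8 mm below it. I gripped about 39 mm lower than the stated tool frame implies. There was no contact until the fingers closed, then about 11 N upward that vanished on lifting.
- **Shaft axis:** the side and top views put it about 1.7 mm apart, so I used a value between them.
- **Ring height:** in the last picture, the ring sat about 0.3 px (about 1 mm) above prediction, so I lowered it 0.7 mm. I took no picture after that.
- **Top view:** the arm hid the ring, so the final alignment rests on the side view and the arm's own readings.

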